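Roll a chilled bottle up the ramp into the bottle roller

TASK

The amber bottle lying on the white loading deck is freshly chilled, so never touch it with the gripper or lift it: take the orange-handled pusher from its green mat and with it roll the bottle gently up the blue ramp and over the lip, until it rests lying in the groove between the two black rollers, not past them. Then stand the pusher upright in the middle of its mat again, leaving everything else on the bench where it is.

Things in the scene. Friction and masses are not known exactly. Their poses are not given: they have to be found in the camera images.
- roller: Bottle roller with loading ramp, fixed; 400 mm long (x -240 to 160), 140 wide. Origin on the bench under the track's middle line; +x is the way the bottle must be rolled, z up. Track 122 mm wide between aluminium guides (y +-61 to +-70), 34 mm high, 44 mm from x 45 on. Rear end open. White motor housing 50 mm high at x 20 to 150, y -71 to -141 mm.
- cradle (a point): Where bottle_mid lies when the bottle rests in the groove between the two black rollers: x 77.3, y 0, z 43 mm in the roller's frame, same axes. Both rollers stand still, radius 10 mm, tops 30 mm above the bench, axes along y at roller x 58 (the lip) and 96.6 mm; beyond them a bare plate 6 mm high.
- bottle_mid (a point): Amber bottle with white cap, lying across the track on the loading deck, about 140 g: on its axis, middle of the 80 mm long glass body (radius 18; it rolls on two black bands of radius 20, 30 mm either side of here). Its y points along it to the cap, whose end is 56 mm away; x and z turn as it rolls. Rolls with slight resistance; may roll back down the ramp unless held from behind.
- pusher_grip (a point): Pusher, 200 g: white low-friction foot block 32 mm thick (its x), 80 wide (y), 34 high, with an upright orange handle on its middle, 16 (x) by 40 mm (y), from 34 to 120 mm above the underside. This point: on the handle's axis, 90 mm above the underside. z is up. The 80 mm wide faces (+x, -x) are the pushing faces, both alike.
- pusher_foot (a point): Centre of the pusher's underside, same axes as pusher_grip.
- mat_mid (a point): Green mat 150 by 150 mm, 3 mm thick, fixed to the bench: the centre of its top face. The pusher stands on it at the start and at the end.
- bottle: The amber bottle as a whole; origin and axes as bottle_mid.
- pusher: The pusher as a whole; origin and axes as pusher_foot.
- rack: Bystander, loose: blue tube rack 80 x 125 x 34 mm with small white-capped tubes up to 55 mm high; origin under its centre.
- mortar: Bystander, loose: white porcelain mortar with pestle, 114 mm across, 68 mm high (pestle to 95 mm); origin under its centre.
- jug: Bystander, loose: white plastic beaker, 120 mm across, 120 mm high; origin under its centre.
- reagent: Bystander, loose: standing amber jar with blue cap, 60 mm across, 100 mm high; origin under its centre.
- vial: Bystander, loose: small standing amber bottle with white cap, 32 mm across, 70 mm high; origin under its centre.
- ramp_foot (a point): Foot of the blue ramp on the track's middle line, at x -70, y 0, z 12 mm in the roller's frame, same axes. Behind it (roller x -240 to -70) lies the flat white loading deck, 12 mm above the bench; ahead the ramp rises evenly from 12 to 27 mm above the bench, at roller x 45 mm. The first black roller follows as a lip 3 mm higher.
Not all that is in view belongs to the job. What is shaped like the bottle but yellow is not meant.

How it is judged:
By the outcome, as a careful person would: the job done as asked, in the order asked, and still so for the second after the job is handed in, with the robot touching nothing.
It also fails if it takes over 59 s, if anything falls off the work surface, if the arm or the gripper's body presses on something with over 40 N, if the wrist force passes 120 N, or if a joint passes its speed limit or range.

ROBOT

A 6-joint arm with a two-finger parallel gripper is mounted at the origin on the work surface. World frame = base frame: x ahead of the robot, y to its left, z up, the work surface at z = 0. Lengths are in m, angles in rad, forces in N, time in s.
With the tool pointing down it reaches from about 0.275 to 0.85 m from the base axis. Payload 5.2 kg.
Tool frame: the origin (TCP) lies midway between the tips of the shut fingers; the grasp point (between the pads) lies 19 mm behind it; x points along the fingers, y is the direction in which the jaws open and shut, and the axes are right-handed (so a half turn about x gives the same grasp; the last joint's range is limited). The gripper opens to 85 mm and grips with 20 to 120 N. Pads are 22 mm wide; open, the fingers measure 114 mm over their backs; the gripper's body (76 mm by 85 mm) begins 54 mm behind the grasp point. The pads swing forward as they close: fully open they stand 13 mm farther back than shut.
Start: joints at [1.004, 0.259, 1.535, -0, 1.348, -0.203], TCP at [0.196, 0.514, 0.231] pointing down, gripper open.
Joint ranges: [-3.14, 3.14], [-0.91, 2.08], [0.19, 2.58], [-1.22, 4.36], [0.22, 2.71], [-3.12, 3.12]. Speed limits (rad/s): [2.57, 2.57, 3.14, 3.14, 3.14, 3.14].

INTERFACE

Orientations are given as a unit quaternion [w, x, y, z].
In Python, from workcell import bot gives the robot as it stands. Calls block until the motion is done:
- bot.movep(position, orientation): joint-space move of the TCP to a pose.
- bot.move_straight(position, frame=None, feed=0.15, f_stop=None): straight line of the TCP; frame=None keeps the orientation; feed is the mean speed in m/s. With f_stop (N) it stops when the force on the tool has changed by that much, and returns True; else False.
- bot.move_joints(angles): joint-space move.
- bot.command_gripper(opening, effort=None): opening from 0.0 (shut) to 1.0 (fully open); effort is the grip in N (None keeps the last); returns when the fingers have stopped.
- bot.pause(seconds).
- bot.solve_ik(position, orientation): joint angles nearest the present ones, or None.
- bot.state(): the state.
- bot.read_camera(name): name is "scene" or "top" or "wrist"; returns a dict with "color" (480x640x3 uint8, red, green, blue), "mtx" (3x3 intrinsics, pixels), "cam_to_world" (4x4, takes a point from camera to world coordinates). Camera axes: x right, y up, looking along -z (the intrinsics and any distortion apply to the point x, -y, -z); pixel columns grow to the right and rows downward; lengths in m; the calibration is good to about 2 mm. A picture is of the moment at which its call begins. There is no depth.
A pose or a line that the arm cannot do raises bot.MotionError and nothing moves.
- bot.hand_in(): hands the job in, once; it reports no verdict.
The state is a dict: "time": time; "joint_pos": joint angles; "qvel": joint speeds; "effort": joint torques, N m; "tool_pos": TCP position; "tool_rot": TCP orientation; "ft_force": force on the tool from outside, world axes, zero at the start; "ft_torque": the same for the moment, N m; "opening": opening from 0.0 (shut) to 1.0 (fully open).
Only numpy, scipy, OpenCV 4.12 (cv2) and the standard library are available. Lean on these libraries where they do the work, as an engineer would, in place of code of your own. Each camera call takes 0.05 s, during which the arm holds its last target.

## Working session

There is one attempt and no reset: what is moved stays moved. The work goes in short steps, each a Python script; the robot and the scene stay as the last script left them, time stands still between calls to the robot, and variables do not carry over. Pictures are saved under pics/ and viewed, and the job is handed in when it is done.

```bash
ls; mkdir -p pics
cat > h.py <<'E'
import numpy as np, cv2
from workcell import bot
def snap(n,f):
    r=bot.read_camera(n); cv2.imwrite(f'pics/{f}.png',r['color'][:,:,::-1]); np.savez(f'pics/{f}.npz',**{k:v for k,v in r.items() if v is not None}); return r
def load(f):
    return dict(np.load(f'pics/{f}.npz'))
def ray(r,u,v):
    d=r.get('dist'); 
    p=cv2.undistortPoints(np.array([[[u,v]]],float),r['mtx'],d)[0,0]
    T=r['cam_to_world']; return T[:3,3],T[:3,:3]@np.array([p[0],-p[1],-1])
def onz(r,u,v,z):
    o,d=ray(r,u,v); return o+d*(z-o[2])/d[2]
def proj(r,P):
    T=r['cam_to_world']; c=(np.asarray(P)-T[:3,3])@T[:3,:3]; q=r['mtx']@np.array([c[0],-c[1],-c[2]]); return q[:2]/q[2]
E
python3 - <<'E'
from h import *
for n in('scene','top','wrist'):
    r=snap(n,n+'0'); print(n,r.keys(),r['mtx'].tolist(),np.round(r['cam_to_world'],3).tolist())
print(bot.state())
E
```

```text
pics
scene dict_keys(['color', 'mtx', 'cam_to_world']) [[608.283230723704, 0.0, 321.682487002714], [0.0, 608.283230723704, 244.31283756697619], [0.0, 0.0, 1.0]] [[-0.409, -0.595, 0.692, 1.636], [0.912, -0.283, 0.296, 0.456], [0.02, 0.752, 0.659, 1.125], [0.0, 0.0, 0.0, 1.0]]
top dict_keys(['color', 'mtx', 'cam_to_world']) [[529.1238130093387, 0.0, 318.7740752872959], [0.0, 529.1238130093387, 234.98743422122723], [0.0, 0.0, 1.0]] [[-0.026, 0.998, -0.05, 0.454], [-1.0, -0.025, 0.017, -0.009], [0.016, 0.05, 0.999, 1.427], [0.0, 0.0, 0.0, 1.0]]
wrist dict_keys(['color', 'mtx', 'cam_to_world']) [[425.41639474671405, 0.0, 316.9631031227181], [0.0, 425.41639474671405, 234.72093127724105], [0.0, 0.0, 1.0]] [[0.356, -0.888, -0.29, 0.12], [0.934, 0.338, 0.111, 0.542], [-0.001, -0.311, 0.951, 0.374], [0.0, 0.0, 0.0, 1.0]]
{'time': 0.15, 'joint_pos': array([ 1.00419527e+00,  2.59197353e-01,  1.53583434e+00,  1.51749084e-06,
        1.34798217e+00, -2.02814143e-01]), 'qvel': array([-4.91321079e-04, -3.63308619e-03, -1.10675693e-03,  2.02015758e-04,
       -1.44541039e-03,  1.61790007e-05]), 'effort': array([ 1.10173416e-03, -4.46386707e+01, -2.90818548e+01, -3.20512436e-04,
        8.11874372e-03, -1.93783954e-06]), 'tool_pos': array([0.1954653 , 0.51366855, 0.23065289]), 'tool_rot': array([ 0.69525235,  0.12744458,  0.69563046, -0.12837568]), 'ft_force': array([-0.32593689,  0.21094733,  0.55446609]), 'ft_torque': array([-0.01988699, -0.03698814,  0.02737574]), 'opening': 0.9973327182000272}
```

View pics/scene0.png

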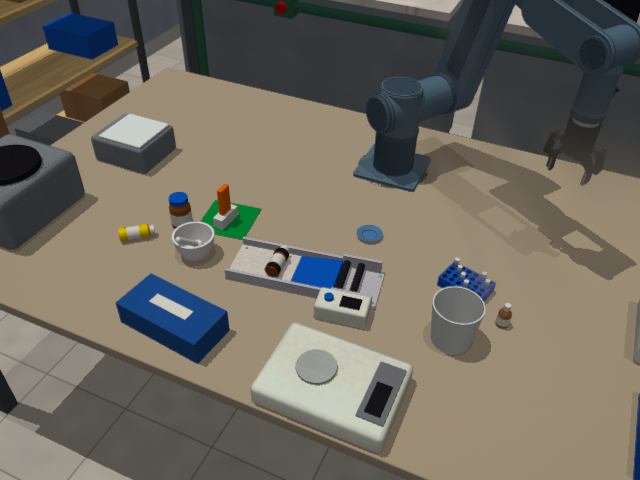

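View pics/top0.png

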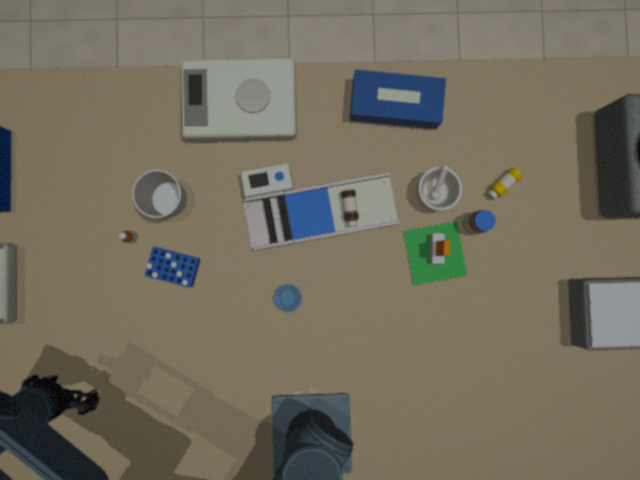

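View pics/wrist0.png

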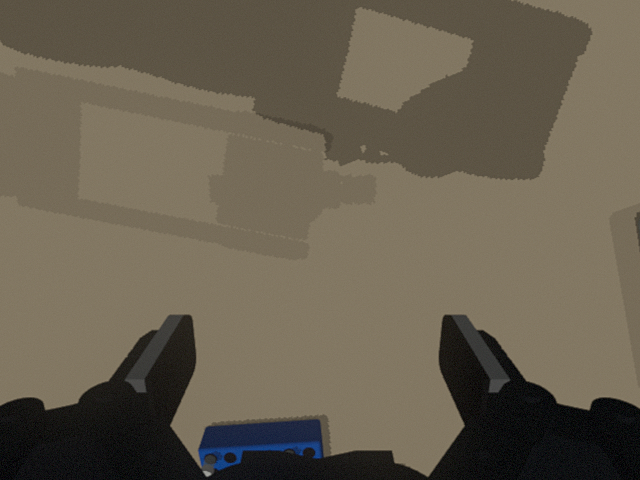

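Bottle candidates in the top view are the amber one lying on the white deck (350,207), the yellow lying one (505,183), the standing vial (127,236) and the standing jar (482,221). Only the one at (350,207) is amber with a white cap and lies on the deck. I'll confirm it in an enlarged crop.

Run:
```python
from h import *
r=load('top0'); im=r['color'][:,:,::-1]
c=im[150:300,230:530]; cv2.imwrite('pics/crop.png',cv2.resize(c,None,fx=2.6,fy=2.6,interpolation=cv2.INTER_CUBIC))
hsv=cv2.cvtColor(im.copy(),cv2.COLOR_BGR2HSV)
def blobs(lo,hi,box,name,z,amin=20):
    m=cv2.inRange(hsv,np.array(lo),np.array(hi)); k=np.zeros_like(m);u0,v0,u1,v1=box;k[v0:v1,u0:u1]=m[v0:v1,u0:u1]
    for c in cv2.findContours(k,cv2.RETR_EXTERNAL,cv2.CHAIN_APPROX_NONE)[0]:
        if cv2.contourArea(c)<amin: continue
        R=cv2.minAreaRect(c); b=cv2.boxPoints(R)
        print(name,cv2.contourArea(c),np.round(R[0],1),np.round(R[1],1),R[2]); print(np.round([onz(r,*p,z)[:2] for p in [R[0],*b]],4).tolist())
blobs((50,120,60),(75,255,255),(380,200,490,300),'mat',.003)
blobs((105,150,80),(125,255,255),(270,170,345,260),'ramp',.02)
blobs((5,150,120),(16,255,255),(420,225,460,270),'handle',.123)
blobs((0,0,0),(180,255,50),(240,180,300,260),'rollers',.03)
blobs((0,30,0),(20,255,90),(330,180,370,235),'amber',.032)
```

```text
mat 2769.5 [434.8 252.9] [53.9 53.8] 79.69515228271484
[[0.4684, -0.3459], [0.5292, -0.2633], [0.5517, -0.4078], [0.4077, -0.4283], [0.3857, -0.2844]]
ramp 1725.0 [309.3 213. ] [43.5 41.8] 79.82449340820312
[[0.5833, -0.01], [0.6324, 0.054], [0.6496, -0.0564], [0.5344, -0.0738], [0.5175, 0.0362]]
ramp 24.0 [279. 176.] [5.7 5.7] 45.0
[[0.6845, 0.0684], [0.6848, 0.0791], [0.6953, 0.0682], [0.6842, 0.0578], [0.6737, 0.0687]]
rollers 180.5 [269.6 219.9] [43.5  5.3] 79.50852966308594
[[0.5666, 0.0954], [0.6225, 0.1116], [0.6248, 0.0977], [0.5109, 0.0793], [0.5087, 0.0931]]
rollers 205.5 [284.1 217.2] [43.6  5.8] 79.3803482055664
[[0.5728, 0.0568], [0.6287, 0.0737], [0.6312, 0.0585], [0.5171, 0.0399], [0.5147, 0.0551]]
rollers 61.0 [258.5 183. ] [ 6. 15.] 90.0
[[0.6654, 0.1226], [0.6739, 0.1423], [0.673, 0.1026], [0.657, 0.1029], [0.6579, 0.1426]]
amber 25.0 [351.  218.7] [ 3.3 12.4] 78.69007110595703
[[0.5643, -0.1201], [0.5658, -0.1032], [0.5715, -0.1355], [0.5628, -0.137], [0.5571, -0.1047]]
```

View pics/crop.png

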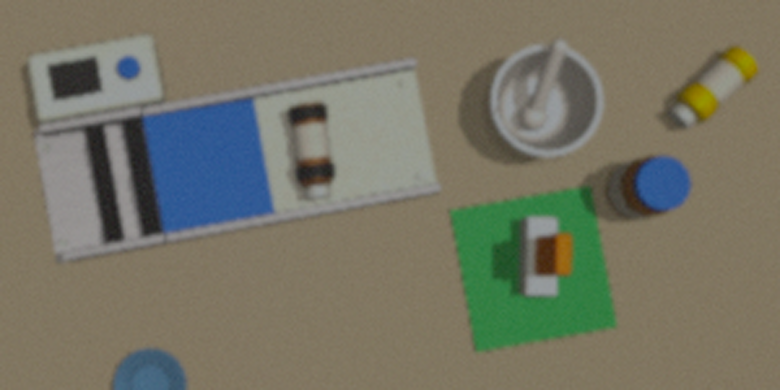

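The crop shows the bottle lying across the deck at crop (313,150), with its cap toward the image bottom. The pusher stands on the mat at crop (543,255), the reagent jar is at (655,185) and the yellow decoy at (715,85). Next I'll get a closer look with the wrist camera.

```bash
cat >> h.py <<'E'
from scipy.spatial.transform import Rotation as R
def quat(a):  # tool x down, tool y at world angle a
    x=np.array([0,0,-1.]);y=np.array([np.cos(a),np.sin(a),0]);M=np.stack([x,y,np.cross(x,y)],1)
    q=R.from_matrix(M).as_quat(); return np.array([q[3],*q[:3]])
def rotm(q): return R.from_quat([q[1],q[2],q[3],q[0]]).as_matrix()
E
python3 - <<'E'
from h import *
s=bot.state(); M=rotm(s['tool_rot']); r=load('wrist0'); T=r['cam_to_world']
print('tool y',M[:,1], 'z',M[:,2])
print('cam in tool',M.T@(T[:3,3]-s['tool_pos']), 'cam axes in tool',np.round(M.T@T[:3,:3],3).tolist())
for a in (80,95,-85,-95):
    for p in ([.47,-.35,.3],[.59,-.15,.25]):
        print(a,p,bot.solve_ik(np.array(p),quat(np.radians(a))))
# track points from top
r=load('top0')
e=lambda u,v:(230+u/2.6,150+v/2.6)
for n,uv,z in [('bottle band up',e(308,112),.032),('band dn',e(315,172),.032),('cap end',e(317,196),.032),('foot',e(540,255),.037),('mortar',e(547,100),.068),('reagent',e(662,184),.1),('handle top',e(564,254),.123)]:
    print(n,onz(r,*uv,z).round(4))
E
```

```text
tool y [ 0.35581564  0.93455513 -0.00139178] z [ 9.34555854e-01 -3.55816347e-01 -2.87718004e-04]
cam in tool [-0.14321804 -0.00018451 -0.08056589] cam axes in tool [[-0.0, 0.311, -0.95], [1.0, 0.001, -0.0], [0.0, -0.95, -0.311]]
80 [0.47, -0.35, 0.3] [-8.30310664e-01  2.89840214e-01  1.32669381e+00 -4.44089210e-16
  1.52505863e+00 -2.22657407e+00]
80 [0.59, -0.15, 0.25] [-4.31989422e-01  3.53887115e-01  1.35628575e+00 -4.44089210e-16
  1.43141979e+00 -1.82825282e+00]
95 [0.47, -0.35, 0.3] [-8.30310664e-01  2.89840214e-01  1.32669381e+00 -4.44089210e-16
  1.52505863e+00 -2.48837345e+00]
95 [0.59, -0.15, 0.25] [-4.31989422e-01  3.53887115e-01  1.35628575e+00 -4.44089210e-16
  1.43141979e+00 -2.09005221e+00]
-85 [0.47, -0.35, 0.3] [-0.83031066  0.28984021  1.32669381  0.          1.52505863  0.6532192 ]
-85 [0.59, -0.15, 0.25] [-4.31989422e-01  3.53887115e-01  1.35628575e+00 -4.44089210e-16
  1.43141979e+00  1.05154044e+00]
-95 [0.47, -0.35, 0.3] [-0.83031066  0.28984021  1.32669381  0.          1.52505863  0.82775213]
-95 [0.59, -0.15, 0.25] [-4.31989422e-01  3.53887115e-01  1.35628575e+00 -4.44089210e-16
  1.43141979e+00  1.22607337e+00]
bottle band up [ 0.6326 -0.1152  0.032 ]
band dn [ 0.571  -0.1206  0.032 ]
cap end [ 0.5465 -0.1219  0.032 ]
foot [ 0.4806 -0.3461  0.037 ]
mortar [ 0.6343 -0.3514  0.068 ]
reagent [ 0.5453 -0.4524  0.1   ]
handle top [ 0.4793 -0.3482  0.123 ]
```

Run:
```python
from h import *
bot.movep(np.array([.66,-.19,.34]),quat(np.radians(-84)))
bot.pause(.3)
snap('wrist','w1'); print(bot.state()['time'])
```

```text
3.4833
```

View pics/w1.png

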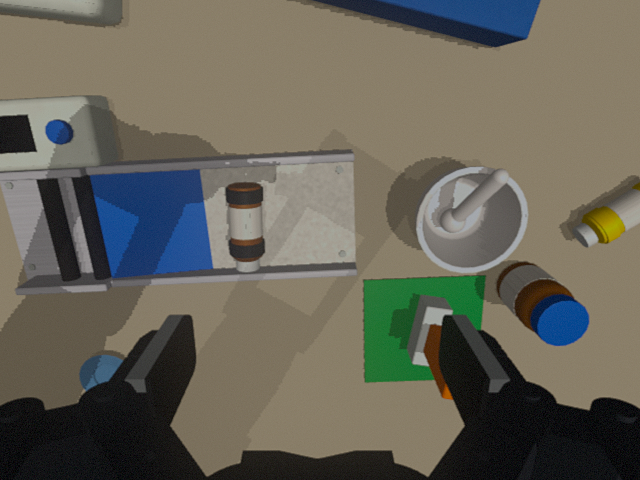

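The bottle lies at (245,220) with its cap at (247,265). The ramp foot edge runs (200,170)–(212,272), and the lip roller runs (83,178)–(100,278). The pusher is partly hidden behind the finger, so I'll take one more view of it.

Run:
```python
from h import *
bot.movep(np.array([.42,-.33,.28]),quat(np.radians(-84)))
bot.pause(.3)
snap('wrist','w2'); print(bot.state()['time'])
r=load('w1'); im=np.ascontiguousarray(r['color'][:,:,::-1]); hsv=cv2.cvtColor(im,cv2.COLOR_BGR2HSV)
cv2.imwrite('pics/c1.png',cv2.resize(im[140:300,0:370],None,fx=2.15,fy=2.15,interpolation=cv2.INTER_CUBIC))
m=cv2.inRange(hsv,np.array((105,150,50)),np.array((125,255,255)));m[:,:85]=0;m[:150]=0;m[285:]=0;m[:,230:]=0
# blue right/left edge per row
Rr=[];L=[]
for v in range(185,262,3):
    c=np.where(m[v])[0]
    if len(c)>50: Rr.append(onz(r,c.max()+.5,v,.012)[:2]);L.append(onz(r,c.min()-.5,v,.027)[:2])
for n,P in(('foot',Rr),('top',L)):
    P=np.array(P); vx,vy,x0,y0=cv2.fitLine(P.astype(np.float32),cv2.DIST_HUBER,0,.001,.001).ravel()
    print(n,len(P),vx,vy,np.degrees(np.arctan2(vy,vx))%180,x0,y0,'len',np.ptp(P,axis=0))
```

```text
4.9333
foot 26 0.98787963 0.1552219 8.929665 0.5978688 -0.06588 len [0.08937641 0.01480782]
top 26 0.9884659 0.15144362 8.710595 0.5782666 0.047511663 len [0.08668362 0.01330679]
```

View pics/w2.png

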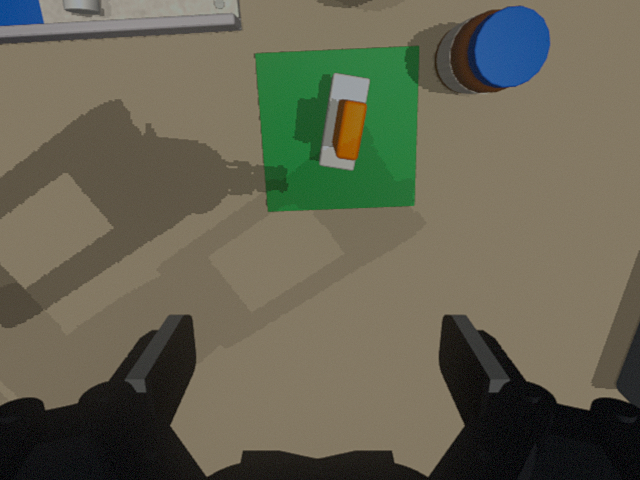

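View pics/c1.png

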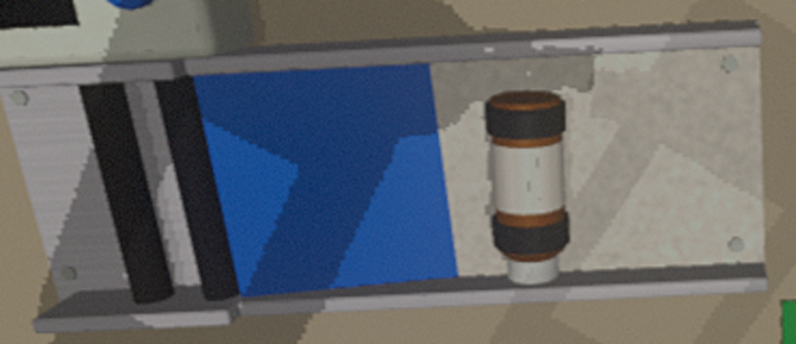

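Run:
```python
from h import *
r=load('w2'); im=r['color'][:,:,::-1]
cv2.imwrite('pics/c2.png',cv2.resize(im[60:180,290:400],None,fx=5,fy=5,interpolation=cv2.INTER_CUBIC))
r=load('w1'); a=np.radians(98.83); ex=np.array([np.cos(a),np.sin(a)]); ey=np.array([-ex[1],ex[0]])
Pf=np.array([.5979,-.0659]); 
print('w1')
def loc(u,v,z): 
    p=onz(r,u/2.15,140+v/2.15,z)[:2]-Pf; return np.round([p@ex*1e3-70,p@ey*1e3],1)
for n,u,v,z in [('far inner base (-61)',762,48,.012),('far top outer -70',760,22,.034),('near inner top 61',764,264,.034),('near outer base 70',765,290,0),('ramp far base',430,64,.012),('ramp near top inner',458,277,.034),
   ('roller1 mid',197,190,.03),('roller2 mid',125,190,.03),('band up',526,119,.032),('band dn',530,233,.032),('cap',532,270,.032)]:
    print(n,loc(u,v,z))
t=load('top0'); 
for uv in ((308,112),(315,172)):
    p=onz(t,230+uv[0]/2.6,150+uv[1]/2.6,.032)[:2]-Pf; print('top bottle',np.round([p@ex*1e3-70,p@ey*1e3],1))
```

```text
w1
far inner base (-61) [-242.9  -49.3]
far top outer -70 [-240.5  -65.3]
near inner top 61 [-239.8   61.2]
near outer base 70 [-242.6   91.1]
ramp far base [-71.5 -49.4]
ramp near top inner [-77.3  60.7]
roller1 mid [53.2  7.1]
roller2 mid [90.5  5.3]
band up [-121.8  -22.5]
band dn [-117.6   38.5]
cap [-116.6   59.4]
top bottle [-124.1  -26.7]
top bottle [-119.9   34.9]
```

View pics/c2.png

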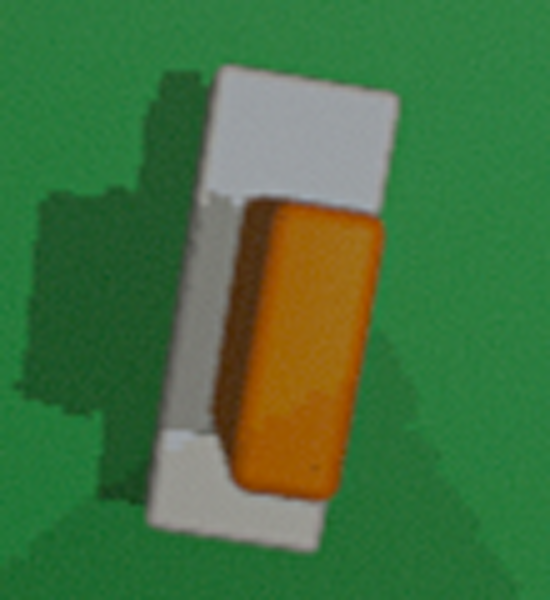

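Run:
```python
from h import *
a=np.radians(98.83); ex=np.array([np.cos(a),np.sin(a)]); ey=np.array([-ex[1],ex[0]]); Pf=np.array([.5979,-.0659])
r=load('w1'); print(r['cam_to_world'][:3,3])
def loc(u,v,z): 
    p=onz(r,u/2.15,140+v/2.15,z)[:2]-Pf; return np.round([p@ex*1e3-70,p@ey*1e3],1)
for n,u,v,z in [('far inner base (-61)',762,48,.012),('far outer top -70',760,22,.034),('near inner base 61',764,264,.012),('near inner top 61',764,277,.034),('near outer top 70',765,290,.034),('mid-far base',600,56,.012),('mid near base',600,273,.012),
 ('ramp far base',430,64,.012),('ramp near base',458,277,.012)]: print(n,loc(u,v,z))
r=load('w2'); print(r['cam_to_world'][:3,3])
# mat corners
for u,v in((256,54),(419,46),(414,205),(268,211)): print('mat',onz(r,u,v,.003)[:2].round(4))
P=lambda u,v,z: onz(r,290+u/5,60+v/5,z)[:2]
F=np.array([P(218,67,.037),P(400,97,.037),P(318,550,.037),P(150,525,.037)])
print('foot',F.round(4).tolist(),F.mean(0),'sides',[np.linalg.norm(F[i]-F[i-3]).round(4) for i in range(4)])
H=np.array([P(278,203,.123),P(383,215,.123),P(337,497,.123),P(243,490,.123)])
print('hand',H.round(4).tolist(),H.mean(0),[np.linalg.norm(H[i]-H[i-3]).round(4) for i in range(4)])
for A in(F,H):
    d=(A[0]+A[1]-A[2]-A[3]); print('y-axis angle',np.degrees(np.arctan2(d[1],d[0])))
```

```text
[ 0.73904404 -0.18114119  0.48333955]
far inner base (-61) [-242.9  -49.3]
far outer top -70 [-240.5  -65.3]
near inner base 61 [-241.5   70.1]
near inner top 61 [-239.6   68.6]
near outer top 70 [-240.    76.1]
mid-far base [-159.5  -49.3]
mid near base [-150.2   71.1]
ramp far base [-71.5 -49.4]
ramp near base [-71.   69.6]
[ 0.49972144 -0.32115242  0.42329665]
mat [ 0.5293 -0.2617]
mat [ 0.5516 -0.4084]
mat [ 0.4046 -0.43  ]
mat [ 0.3826 -0.2829]
foot [[0.5186, -0.333], [0.5171, -0.3645], [0.4388, -0.3608], [0.4401, -0.3299]] [ 0.47864913 -0.34703491] sides [np.float64(0.0315), np.float64(0.0784), np.float64(0.0309), np.float64(0.0786)]
hand [[0.4982, -0.3404], [0.4982, -0.3547], [0.46, -0.3536], [0.4596, -0.3404]] [ 0.4790173  -0.34728193] [np.float64(0.0143), np.float64(0.0382), np.float64(0.0132), np.float64(0.0386)]
y-axis angle -2.4792575481981123
y-axis angle -0.8160168137513083
```

Checks: foot 31×78 mm (given 32×80), mat 148 mm, ramp length 115 mm, and bands 61 mm apart, so the poses are consistent. Next I'll grasp the pusher.

```bash
cat >> h.py <<'E'
RA=np.radians(98.83); EX=np.array([np.cos(RA),np.sin(RA),0]); EY=np.array([-EX[1],EX[0],0])
O=np.array([.5979,-.0659,0])+.070*EX+.0077*EY
MAT=np.array([.4675,-.3459])
def rp(x,y,z): return O+x*EX+y*EY+np.array([0,0,z])
E
python3 - <<'E'
from h import *
print(O)
q=quat(np.radians(-92.5)); c=np.array([.4788,-.347])
bot.movep(np.array([*c,.16]),q)
bot.move_straight(np.array([*c,.074]),feed=.12,f_stop=12)
print(bot.state()['tool_pos'],bot.state()['time'])
bot.command_gripper(0.0,60)
s=bot.state(); print(s['tool_pos'],s['opening'],s['ft_force'],s['time'])
g0=s['tool_pos'][2]
print(bot.move_straight(s['tool_pos']+[0,0,.06],feed=.12))
snap('wrist','w3');snap('scene','s3'); s=bot.state(); print(s['opening'],s['ft_force'],s['time'])
E
```

```text
[0.57954603 0.00208839 0.        ]
[ 0.47928221 -0.34766641  0.07517414] 6.4
[ 0.47894284 -0.34708194  0.07421888] 0.18129031582035846 [0.11594266 0.83175371 2.5825978 ] 7.0417
False
0.17602894544643582 [ 0.42008235 -0.60476578 -2.3162485 ] 7.7917
```

View pics/w3.png

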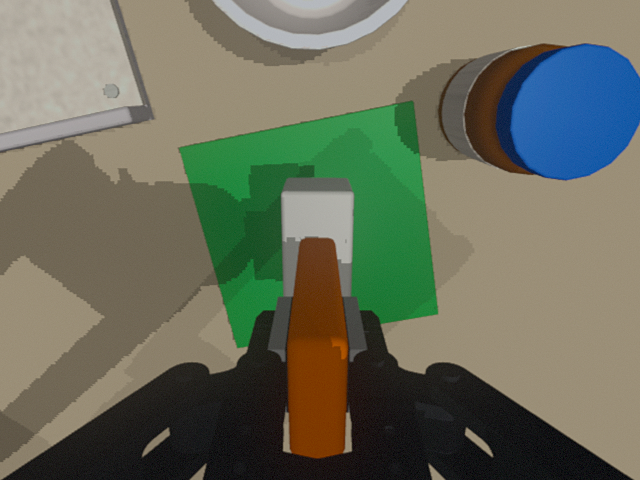

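View pics/s3.png

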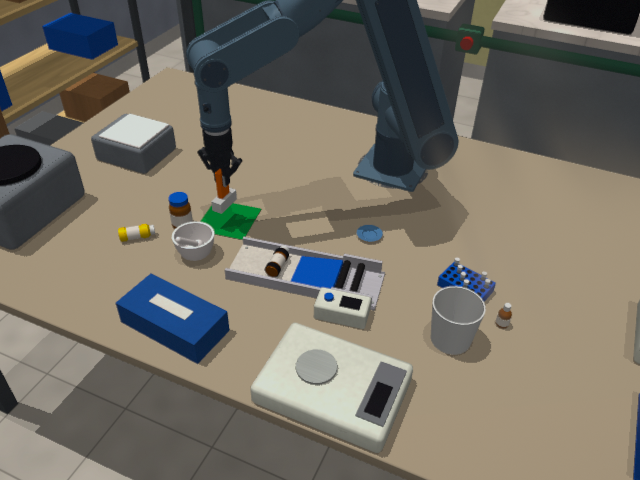

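The pusher is held straight: its foot (282–353, 180) is parallel to the fingers and centred. Next I'll carry it behind the bottle and check.

```bash
cat >> h.py <<'E'
UZ=.0712
QP=quat(RA-np.pi)
E
python3 - <<'E'
from h import *
bot.movep(rp(-.195,0,.09+UZ),QP)
bot.move_straight(rp(-.195,0,.05+UZ),feed=.1)
bot.pause(.2)
snap('wrist','w4'); snap('top','t4'); s=bot.state(); print(s['tool_pos'],rp(-.195,0,.05+UZ),s['time'],s['ft_force'])
r=load('t4');cv2.imwrite('pics/t4c.png',cv2.resize(r['color'][150:300,230:530,::-1],None,fx=2.6,fy=2.6,interpolation=cv2.INTER_CUBIC))
E
```

```text
[ 0.60983156 -0.1907496   0.12193347] [ 0.60947917 -0.19060049  0.1212    ] 9.475 [-0.6906662   0.52301411 -1.28611037]
```

View pics/w4.png

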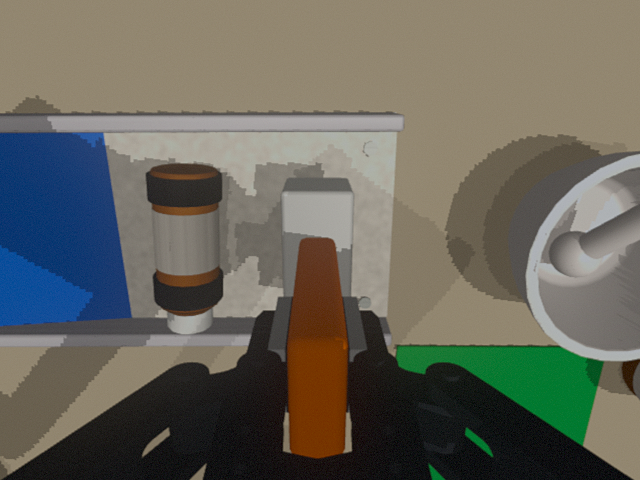

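View pics/t4c.png

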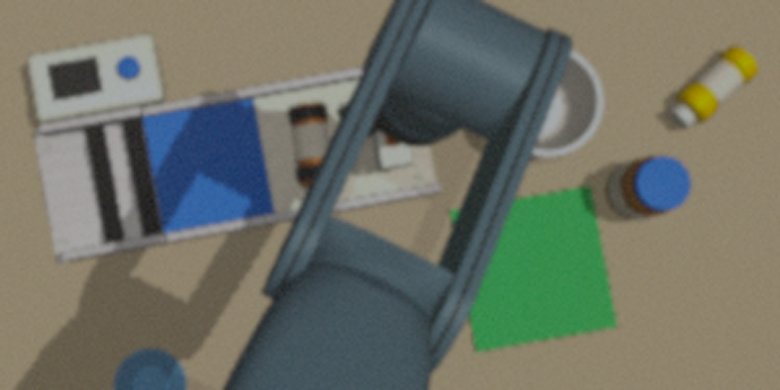

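Run:
```python
from h import *
r=load('w4')
def loc(u,v,z): p=onz(r,u,v,z)-O; return np.round([p@EX*1e3,p@EY*1e3],1)
for n,u,v,z in [('foot top edge mid (-195,-40)',318,192,.084),('far guide outer top -70',330,115,.034),('far inner top -61',380,131,.034),('rear far corner',402,115,.034),('near inner base 61',240,319,.012),('near outer top 70',240,346,.034),('near inner top 61',240,334,.034),('rampfoot -70',106,140,.012),('rampfoot',131,318,.012),('band up',185,187,.032),('band dn',188,288,.032),('cap end',190,331,.03)]: print(n,loc(u,v,z))
```

```text
foot top edge mid (-195,-40) [-195.6  -39.9]
far guide outer top -70 [-202.   -70.1]
far inner top -61 [-228.6  -61.9]
rear far corner [-239.8  -70. ]
near inner base 61 [-143.5   62.6]
near outer top 70 [-146.9   69.3]
near inner top 61 [-147.4   60.7]
rampfoot -70 [-71.9 -55.1]
rampfoot [-70.6  61.8]
band up [-121.6  -31.4]
band dn [-117.5   30.4]
cap end [-115.3   61. ]
```

All offsets agree within about 2 mm: foot at (-195,-40), guides at ±61/70, ramp foot at -70 to -72, bottle at x -120, y 0. Next I'll lower the pusher and push, stopping before the lip to look.

Run:
```python
from h import *
def go(x,z,feed,fs=None):
    h=bot.move_straight(rp(x,0,z+UZ),feed=feed,f_stop=fs); s=bot.state(); p=s['tool_pos']-O
    print(h,np.round([p@EX*1e3,p@EY*1e3,(s['tool_pos'][2]-UZ)*1e3],1),s['ft_force'].round(2),round(s['time'],2)); return h
ok=not go(-.195,.017,.08,12)
ok=ok and not go(-.162,.017,.06,10)
ok=ok and not go(-.096,.017,.04,10)
ok=ok and not go(.006,.030,.04,10)
snap('wrist','w5'); snap('scene','s5')
r=load('s5');cv2.imwrite('pics/s5c.png',cv2.resize(r['color'][180:340,200:420,::-1],None,fx=3.4,fy=3.4,interpolation=cv2.INTER_CUBIC))
```

```text
False [-1.949e+02  1.000e-01  1.650e+01] [ 0.48 -0.5  -1.39] 10.03
False [-161.9   -0.2   17.2] [-0.45 -0.48 -1.89] 10.73
False [-96.2   0.   16.9] [ 0.41  1.16 -2.78] 12.53
False [ 5.9  0.  30. ] [ 0.06 -0.82 -2.51] 15.25
```

View pics/w5.png

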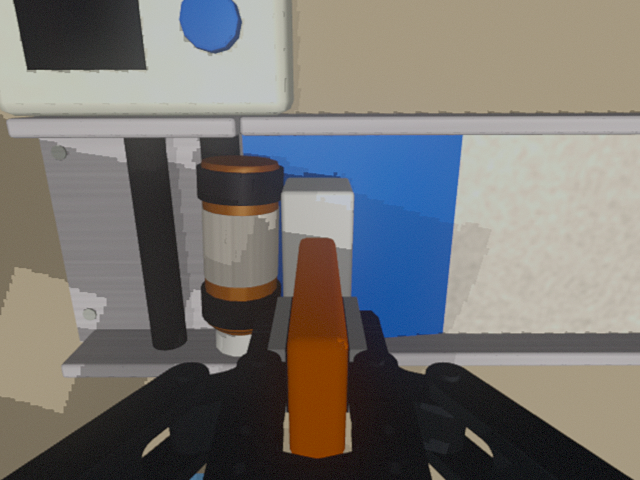

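View pics/s5c.png

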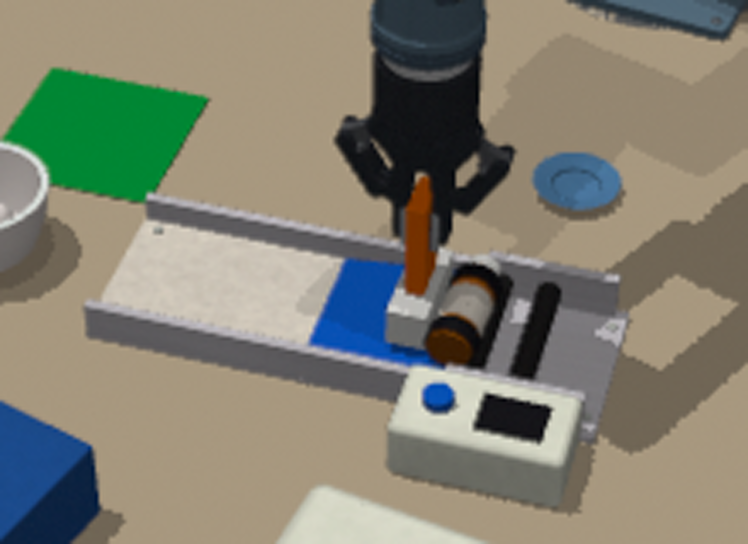

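The bottle is square against the foot, with its bands at (240,185) and (240,305), just at the lip. Next I'll ease it over slowly.

Run:
```python
from h import *
def go(x,z,feed,fs=None):
    h=bot.move_straight(rp(x,0,z+UZ),feed=feed,f_stop=fs); s=bot.state(); p=s['tool_pos']-O
    print(h,np.round([p@EX*1e3,p@EY*1e3,(s['tool_pos'][2]-UZ)*1e3],1),s['ft_force'].round(2),round(s['time'],2)); return h
go(.030,.0365,.02,10)
bot.pause(.8)
snap('wrist','w6'); snap('scene','s6')
r=load('s6');cv2.imwrite('pics/s6c.png',cv2.resize(r['color'][180:340,200:420,::-1],None,fx=3.4,fy=3.4,interpolation=cv2.INTER_CUBIC))
r=load('w6')
```

```text
False [29.9 -0.  36.5] [-0.96 -0.28 -1.84] 16.74
```

View pics/w6.png

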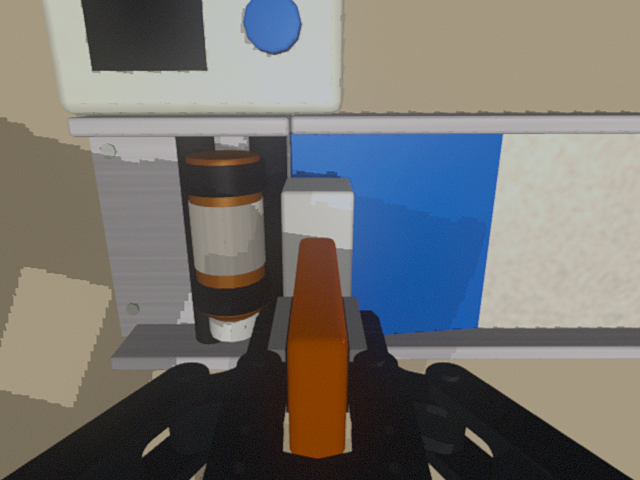

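View pics/s6c.png

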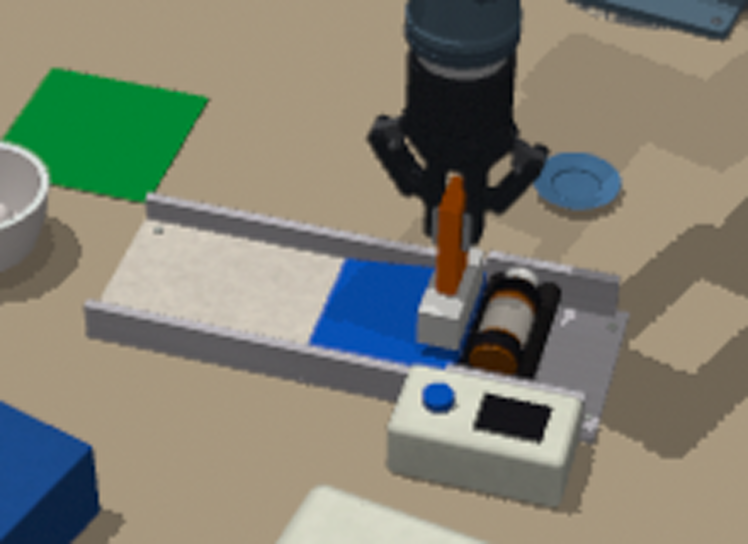

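The bottle has dropped into the groove between the two rollers; its bands are at (224,175) and (230,297), with a gap to the foot. Next I'll measure its position, retreat and set the pusher back on the mat.

Run:
```python
from h import *
r=load('w6')
for u,v in((224,175),(230,297)):
    p=onz(r,u,v,.043)-O; print('band',np.round([p@EX*1e3,p@EY*1e3],1))
def go(x,z,feed,fs=None):
    h=bot.move_straight(rp(x,0,z+UZ),feed=feed,f_stop=fs); s=bot.state(); p=s['tool_pos']-O
    print(h,np.round([p@EX*1e3,p@EY*1e3,(s['tool_pos'][2]-UZ)*1e3],1),s['ft_force'].round(2),round(s['time'],2)); return h
go(.0,.0375,.06,10)
go(-.02,.10,.12,10)
qm=quat(np.radians(8.3-90))
bot.movep(np.array([*MAT,.09+UZ]),qm)
bot.move_straight(np.array([*MAT,.025+UZ]),feed=.12)
bot.pause(.2); snap('wrist','w7')
s=bot.state(); print(s['tool_pos'],s['ft_force'],s['time'])
```

```text
band [ 76.1 -42.1]
band [77.4 24.3]
False [-0.3  0.1 37.4] [-0.68 -0.02 -2.52] 18.29
False [-19.6   0.5  99.4] [-0.13  0.17 -2.59] 18.99
[ 0.46790657 -0.34629546  0.09712183] [ 0.94899891 -0.84870275 -1.51205246] 21.2417
```

View pics/w7.png

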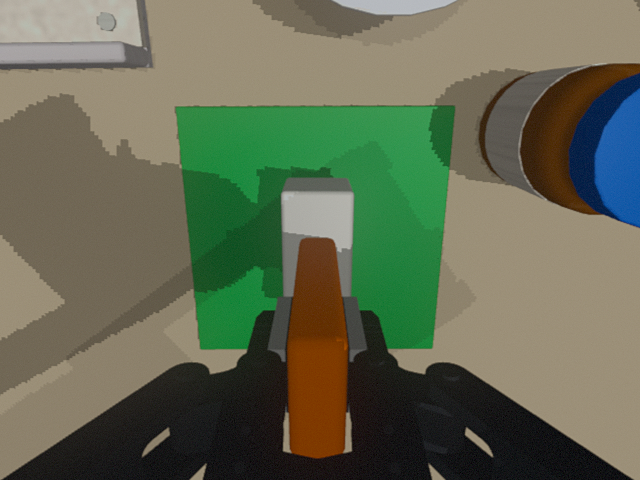

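Run:
```python
from h import *
r=load('w7')
C=np.array([onz(r,u,v,.003)[:2] for u,v in((176,106.5),(454,106.5),(433,348.5),(202,348.5))]); print(C.round(4).tolist(),C.mean(0))
f=onz(r,317.5,192,.025+.034+.0007)[:2]; print('foot -y edge',f, 'center', f-(.04)*np.array([np.cos(np.radians(8.3)),np.sin(np.radians(8.3))]))
d=C[1]-C[0]+C[2]-C[3]; print(np.degrees(np.arctan2(d[1],d[0])))
m=C.mean(0)
m=.5*m+.5*MAT
qm=quat(np.radians(8.3-90))
bot.move_straight(np.array([*m,.010+UZ]),feed=.06)
h=bot.move_straight(np.array([*m,.0028+UZ]),feed=.02,f_stop=5)
s=bot.state(); print(h,s['tool_pos'],s['ft_force'],s['time'])
```

```text
[[0.5301, -0.2609], [0.5515, -0.4081], [0.404, -0.431], [0.3826, -0.2838]] [ 0.46706287 -0.34593111]
foot -y edge [ 0.50719607 -0.34061938] center [ 0.46761504 -0.34639363]
-81.72829059871833
True [ 0.46748579 -0.34609984  0.07420664] [ 0.71047553 -0.89958242  5.17547713] 22.0333
```

Run:
```python
from h import *
bot.command_gripper(1.0)
s=bot.state(); print(s['opening'],s['ft_force'])
bot.move_straight(s['tool_pos']+[0,0,.12],feed=.12)
bot.movep(np.array([.60,-.02,.30]),quat(RA-np.pi)); bot.pause(.3)
snap('wrist','w8')
bot.movep(np.array([.30,.42,.32]),quat(np.radians(69))); bot.pause(.3)
snap('top','t8');snap('scene','s8')
r=load('t8');cv2.imwrite('pics/t8c.png',cv2.resize(r['color'][150:300,230:530,::-1],None,fx=2.6,fy=2.6,interpolation=cv2.INTER_CUBIC))
print(bot.state()['time'])
```

```text
1.0033888684784134 [ 0.40651452  0.84462251 -1.05429162]
27.9167
```

View pics/w8.png

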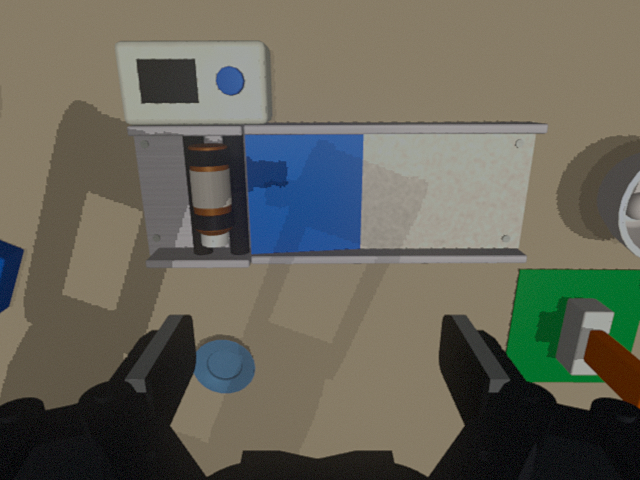

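View pics/t8c.png

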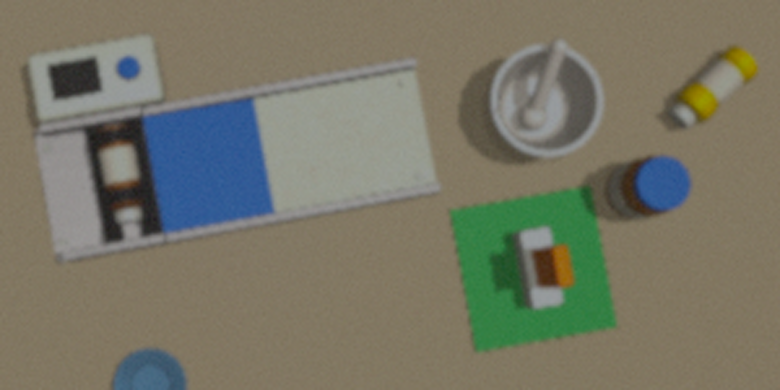

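View pics/s8.png

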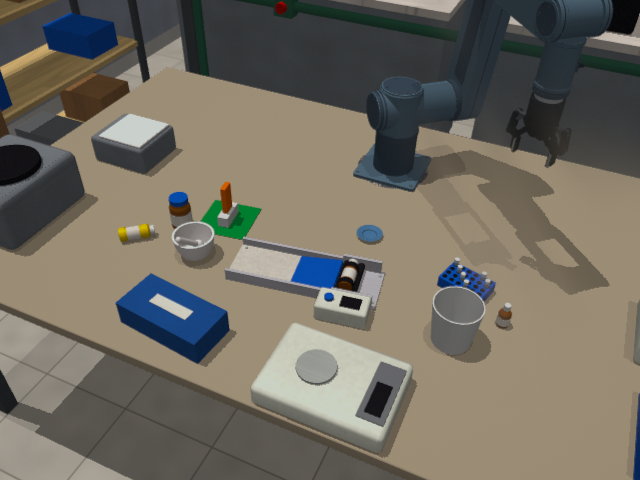

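Run:
```python
from h import *
r=load('w8')
for n,u,v in(('band',209,155),('band',213,219),('cap end',216,246)):
    p=onz(r,u,v,.045)-O; print(n,np.round([p@EX*1e3,p@EY*1e3],1))
r=load('t8'); e=lambda u,v:(230+u/2.6,150+v/2.6)
for n,u,v in(('band',115,137),('band',125,195),('cap end',131,236)):
    p=onz(r,*e(u,v),.045)-O; print(n,np.round([p@EX*1e3,p@EY*1e3],1))
F=np.array([onz(r,*e(u,v),.037)[:2] for u,v in((515,229),(548,228),(562,304),(532,307))]);print('pusher',F.mean(0), MAT)
```

```text
band [ 74.9 -43.2]
band [76.  18.5]
cap end [75.2 46.4]
band [ 73.4 -42.5]
band [73.7 16.9]
cap end [75.1 58.6]
pusher [ 0.46847948 -0.34485052] [ 0.4675 -0.3459]
```

Run:
```python
from h import *
a=load('top0')['color'];b=load('t8')['color'];d=cv2.absdiff(a,b).max(2)
for n,(u,v) in dict(rack=(172,267),mortar=(440,188),jug=(158,194),reagent=(480,222),vial=(127,236),yellow=(505,183),dish=(287,298)).items(): print(n,(d[v-22:v+22,u-22:u+22]>50).sum())
bot.hand_in()
```

```text
rack 0
mortar 0
jug 0
reagent 0
vial 0
yellow 0
dish 0
the job is handed in; nothing more can be done
```

The bottle is lying in the groove between the two rollers, and the pusher is back upright on its mat. I handed the job in at about 28 s on the robot's clock.

- **Push:** I took the pusher from the mat and rolled the bottle slowly up the ramp and over the lip. It settled at roller x of about 74–77 mm (target 77.3). The gripper never touched it.
- **Sideways drift:** the bottle ended about 12 mm off the middle line, toward the motor housing. It still lies square in the groove, with both bands on the rollers and clear of the guides. I left it there.
- **Pusher:** in the last pictures it stands about 1–2 mm from the mat's centre.
- **Bystanders:** the rack, mortar, jug, reagent, vial and yellow bottle showed no change between the first and last top pictures.
- **Disagreement:** the cap end did not read consistently. I measured y 46 mm in the wrist view and 59 mm in the top view, because the cap is partly hidden. The two views agreed on the bands to within about 2–3 mm.

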